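# Fill the tub with pipe sleeves at the gated chute

## Robot

A 6-joint arm with a two-finger parallel gripper is mounted at the origin on the work surface. World frame = base frame: x ahead of the robot, y to its left, z up, the work surface at z = 0. Lengths are in m, angles in rad, forces in N, time in s.
With the tool pointing down it reaches from about 0.375 to 0.975 m from the base axis. Payload 3.8 kg.
Tool frame: the origin (TCP) lies on the centre line of the jaws, within the pads' length; the fingertips stand 17 mm ahead of it and the grasp point (between the pads) lies 2 mm behind it (bot.tip_extent is the distance from the TCP to the fingertips, in m); z points along the fingers, y is the line along which they close (so a half turn about z gives the same grasp; the last joint's range is limited). The gripper opens to 85 mm and grips with 20 to 120 N. Pads are 22 mm wide; open, the fingers measure 114 mm over their backs; the gripper's body (76 mm by 85 mm) begins 54 mm behind the grasp point. The pads swing forward as they close: fully open they stand 13 mm farther back than shut.
Start: joints at [1.104, 0.264, 1.604, -0, 1.274, -0.037], TCP at [0.281, 0.614, 0.248] pointing down, gripper open.
Joint ranges: [-2.63, 2.63], [-0.94, 2.18], [0.31, 2.57], [-1.31, 4.45], [0, 2.66], [-2.55, 2.55]. Speed limits (rad/s): [2.57, 2.57, 3.14, 3.14, 3.14, 3.14].

## Interface

Orientations are given as a rotation vector (axis times angle).
In Python, from workcell import readout, read_camera, finish_job, bot gives the robot as it stands.
- The arm moves only by the tool jog_arm, never from a script. Its argument "deltas" is one flat list of numbers, 7 for each row, row after row: the shift along the tool's x, y, z in m, then the turn, a rotation vector about the tool's x, y, z in degrees, then the gripper command: -1 is shut, 1 is fully open, values between are in proportion. A call has 1 to 8 rows; each row is the pose to reach, as a shift and turn from the pose commanded when the call began, along the tool's axes at that moment; what a row does not reach only later rows make up. A row lasts 1/10 s, in which the tool goes at most 50 mm and 8.59 degrees, less where a joint would pass 70% of its speed; a pose out of reach is approached as far as the arm can. A call with a gripper value outside its range is refused whole. The fingers move at their own pace and stop on an object; "squeeze" is the grip in N (left out, the last holds). Time passes only in rows, so rows that repeat a pose let the fingers close. It gives the time, the measured TCP pose, the force, the opening and the grip force at its end, in the units of the state.
- readout.read_state(): the state, without advancing time (a new reading comes with each control period).
- read_camera(name): name is "scene" or "top"; returns a dict with "color" (384x512x3 uint8, blue, green, red), "fx", "fy", "cx", "cy" (pixels), "origin" and "attitude" of the camera in the world. Camera axes: x right, y down, z forward; pixel columns grow to the right and rows downward; lengths in m; the calibration is good to about 2 mm. A picture is of the moment at which its call begins. There is no depth.
- finish_job(): hands the job in; it is judged then, once.
The state is a dict: "time": time; "q": joint angles; "joint_vel": joint speeds; "joint_torque": joint torques, N m; "tool_pos": TCP position; "tcp_rot": TCP orientation; "wrist_force": force on the tool from outside, world axes, zero at the start; "torque": the same for the moment, N m; "width": opening from 0.0 (shut) to 1.0 (fully open); "grip_force": force on a finger pad.
Only numpy, scipy, OpenCV 4.12 (cv2) and the standard library are available. Lean on these libraries where they do the work, as an engineer would, in place of code of your own. Each camera call takes 0.05 s, during which the arm holds its last target. There are 200 camera calls.

## Task

The three cut pipe sleeves waiting in the chute have to go into the green tub: hold the tub up under the mouth of the chute, press the push bar back with the tub's rear wall so that the red gate lifts, and keep it there until all three have slid in, without letting any land on the bench. Then draw the tub away so that the gate swings shut, carry it upright to the wooden tray and set it down flat inside the tray rather than dropping it. Leave the pipe cutter, the pliers and the two spare sleeves where they are.

Things in the scene. Friction and masses are not known exactly. Their poses are not given: they have to be found in the camera images.
- tub: Green open plastic tub, 0.32 kg. Origin: centre of its underside; x to the rear wall, z up. Base 160 (x) by 140 (y) mm, height 100; floor, sides and upright rear wall 5 mm thick. The 8 mm thick front wall (-x side, roughly facing the robot at the start) leans outward 25 degrees from vertical: outer face at x = -80 at the foot, -127 at the rim. Filled it weighs 0.4 kg with its middle near the origin.
- tub_front_rim (a point): Middle of the top edge of the leaning front wall (mid-thickness), at (-122, 0, 100) mm in the tub's frame. The place to grip: pinch the wall here, one finger inside, one outside, the tool leaning back 25 degrees in line with the wall, tips some 35 mm down. Grip firmly (60 N does no harm). The chute's hood bars an upright gripper over the tub.
- chute: Fixed metal chute on a two-post stand. Origin on the bench straight below the middle of its lip; x points up the chute, away from the mouth (which faces -x, to the robot's right front), z up. A slick open trough, 48 mm wide inside, cheeks 50 high, rises at 26 degrees from the lip (x = 0, z = 210 mm) to x = 265 mm. The base plate begins at x = 100, the front post at x = 125 mm.
- chute_lip (a point): Middle of the lip, 210 mm above the bench; sleeves come off here towards -x, all within 2 s after the gate opens. The tub comes in from the front, level, its x axis along the chute's, centred, its base 82 to 95 mm above the bench (rim 15 to 28 mm below the lip), and pushes on along +x. Gate open, the tub's origin is about 35 mm on the -x side of the lip.
- chute_hood (a point): Middle of the front edge of the clear plastic hood over the mouth, at (-65, 0, 274) mm in the chute's frame. The hood is 62 mm wide and spans x = -65 to +25 mm; its side plates reach from z = 240 to 295 mm, its front edge only from 274 mm up, so the mouth is open below.
- gate (a joint): Red gate: a blade across the trough, rigidly joined to a cranked lever with the push bar, turning on a pin just above the lip. 0 rad: shut, by a light spring; grows as the bar is pushed along the chute's +x; sleeves are let go at about 0.33; stop at 0.65. Open it to 0.5 to 0.6 by pushing the bar 45 to 50 mm. Takes about 2 N at first, 5 N fully open. Let go, it swings shut.
- gate_bar (a point): Middle of the gate's push bar, a round black bar 85 mm long and 18 mm thick lying across below the lip, Shut, it is at x = 8 mm, z = 146 mm in the chute's frame; it swings towards +x and slightly up.
- sleeve1: First (lowest) of the black pipe sleeves in the chute: a tube of 40 mm outside diameter, 4 mm wall, 60 mm long, 27 g, slippery. Origin: its middle; x along the tube's axis, which lies along the chute at the start.
- sleeve2: Second sleeve in the chute, the same.
- sleeve3: Third (highest) sleeve in the chute, the same.
- tray: Fixed low plywood tray for the filled tub, outside 236 (x) by 216 (y) mm, 26 mm high; floor and walls 8 mm thick, so 220 by 200 mm inside. Origin: centre of its underside; axes along its sides, z up. The tub's base belongs in its middle, either way round; turned like the tray it has 30 mm of room each side.
- tray_in (a point): Centre of the tray's inner floor, 8 mm above the tray's origin; the tub's base rests on this floor.
- pipe_cutter: Bystander: orange ratchet pipe cutter lying on the bench, 190 by 55 mm, 24 mm high. Origin: its middle, on the bench.
- pliers: Bystander: steel pliers lying on the bench, 180 by 50 mm, 14 mm high. Origin: near its middle, on the bench.
- spare1: Bystander: black pipe sleeve standing upright on the bench, 40 mm across, 60 mm high. Origin: centre of its underside.
- spare2: Bystander: a second standing sleeve, the same.
Things that resemble listed ones, but are neither listed nor needed, are in the scene too. Of the things that look like the tub, the larger one is meant. Leave any pink or white look-alike of the sleeve2 alone.

How it is judged:
On the way, in this order (a step that is already met when the one before it is completed fails the run):
1. the tub is held up under the mouth of the chute and the gate is pushed open (value of joint gate above 0.25 rad and height (world z) of tub above 0.06 m and x of tub in the frame of chute between -0.09 and 0 m and y of tub in the frame of chute between -0.045 and 0.045 m), for 0.1 s.
2. all three sleeves lie in the tub while it is still held up off the bench (x of sleeve1 in the frame of tub between -0.12 and 0.075 m and y of sleeve1 in the frame of tub between -0.065 and 0.065 m and z of sleeve1 in the frame of tub between 0.01 and 0.095 m and x of sleeve2 in the frame of tub between -0.12 and 0.075 m and y of sleeve2 in the frame of tub between -0.065 and 0.065 m and z of sleeve2 in the frame of tub between 0.01 and 0.095 m and x of sleeve3 in the frame of tub between -0.12 and 0.075 m and y of sleeve3 in the frame of tub between -0.065 and 0.065 m and z of sleeve3 in the frame of tub between 0.01 and 0.095 m and height (world z) of tub above 0.06 m), for 0.3 s.
At the end, for the whole second after the job is handed in: All three sleeves lie in the tub (their middles between its walls and below its rim), the tub stands flat and still on the floor of the tray (origin within 50 mm of the tray's middle and no more than 12 mm above the tray's underside, upright within 0.06 rad), and the gate is shut (below 0.1 rad) (x of sleeve1 in the frame of tub between -0.12 and 0.075 m and y of sleeve1 in the frame of tub between -0.065 and 0.065 m and z of sleeve1 in the frame of tub between 0.01 and 0.095 m and x of sleeve2 in the frame of tub between -0.12 and 0.075 m and y of sleeve2 in the frame of tub between -0.065 and 0.065 m and z of sleeve2 in the frame of tub between 0.01 and 0.095 m and x of sleeve3 in the frame of tub between -0.12 and 0.075 m and y of sleeve3 in the frame of tub between -0.065 and 0.065 m and z of sleeve3 in the frame of tub between 0.01 and 0.095 m and horizontal distance between tub and tray_in below 0.05 m and z of tub in the frame of tray below 0.012 m and angle between tub's own z axis and vertical below 0.06 rad and linear speed of tub below 0.02 m/s and value of joint gate below 0.1 rad); the robot touches nothing.
It fails at once if a sleeve misses the tub or leaves it again (lower than 110 mm and more than 150 mm from the tub's origin) ((height (world z) of sleeve1 below 0.11 m and distance between sleeve1 and tub above 0.15 m) or (height (world z) of sleeve2 below 0.11 m and distance between sleeve2 and tub above 0.15 m) or (height (world z) of sleeve3 below 0.11 m and distance between sleeve3 and tub above 0.15 m)).
It fails at once if the gate is opened (past 0.15 rad) without the tub held up under the lip (base at least 60 mm above the bench, its origin at most 90 mm in front of the lip and 45 mm to either side) (value of joint gate above 0.15 rad and not (height (world z) of tub above 0.06 m and x of tub in the frame of chute between -0.09 and 0 m and y of tub in the frame of chute between -0.045 and 0.045 m)).
It fails at once if the tub is tipped more than 0.5 rad (angle between tub's own z axis and vertical above 0.5 rad).
It fails at once if the tub is let go more than 40 mm above the bench (height (world z) of tub above 0.04 m and contact force between the fingers and tub below 0.05 N).
It fails at once if a bystander is moved more than 30 mm (distance of any of pipe_cutter, pliers, spare1, spare2 from where it was at the start of the episode above 0.03 m).
It also fails if it takes over 54 s, if anything falls off the work surface, if the arm or the gripper's body presses on something with over 40 N, if the wrist force passes 120 N, or if a joint passes its speed limit or range.

## Working session

There is one attempt and no reset: what is moved stays moved. The work goes in short steps, Python scripts to look and compute and a tool call to move; the robot and the scene stay as the last step left them, time stands still between calls to the robot, and variables do not carry over. Pictures are saved under pics/ and viewed, at most 10 in all, crops included, and the job is handed in when it is done.

Besides the shell and the picture viewer there is one more tool, called after "Emit:" as name(argument=value, ...), one argument or row to a line, values as JSON. jog_arm: Moves the arm, as the interface text tells. Its arguments: {"type":"object","properties":{"deltas":{"type":"array"},"squeeze":{"type":"number"}},"required":["deltas"]}

```bash
mkdir -p pics
python3 - <<'E'
from workcell import readout, read_camera, bot
import cv2, numpy as np, pickle
s=readout.read_state(); print(s['time'],s['tool_pos'],s['tcp_rot'],bot.tip_extent)
for n in('scene','top'):
    c=read_camera(n); cv2.imwrite(f'pics/{n}0.png',c['color'])
    print(n,c['fx'],c['fy'],c['cx'],c['cy'],c['origin'],c['attitude'])
    pickle.dump(c,open(f'{n}0.pkl','wb'))
E
```

```text
0.0 [0.28097334 0.61297    0.24694602] [-0.66989535 -3.06875997  0.00342419] 0.017
scene 459.16876769191884 459.16876769191884 258.60613756850205 191.63107479754544 [0.98389092 0.74467922 1.44471905] [-0.61265005 -2.78213568  0.91536354]
top 442.20747905391573 442.20747905391573 258.31151481646594 191.27472262661897 [ 0.378798   -0.08724063  1.59838279] [-2.18275559  2.13943032 -0.13161513]
```

View pics/scene0.png

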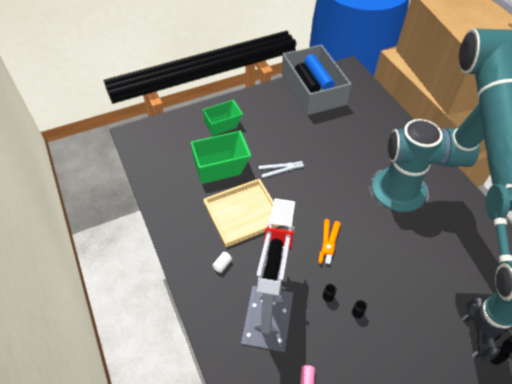

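View pics/top0.png

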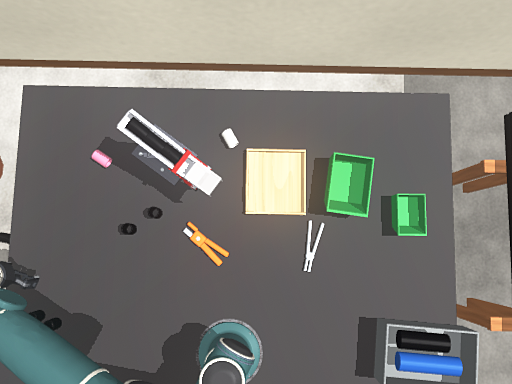

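```bash
cat > h.py <<'E'
import numpy as np, cv2, pickle
from scipy.spatial.transform import Rotation as R
def ray(c,p):
    d=R.from_rotvec(c['attitude']).apply([(p[0]-c['cx'])/c['fx'],(p[1]-c['cy'])/c['fy'],1]); return np.array(c['origin']),d
def plane(c,p,z):
    o,d=ray(c,p); return (o+d*(z-o[2])/d[2]).round(4)
def proj(c,X):
    v=R.from_rotvec(c['attitude']).inv().apply(np.array(X)-c['origin']); return np.array([c['fx']*v[...,0]/v[...,2]+c['cx'],c['fy']*v[...,1]/v[...,2]+c['cy']]).T
def two(c1,p1,c2,p2):
    o1,d1=ray(c1,p1);o2,d2=ray(c2,p2)
    t=np.linalg.lstsq(np.array([d1,-d2]).T,o2-o1,rcond=None)[0]
    a,b=o1+t[0]*d1,o2+t[1]*d2; return ((a+b)/2).round(4),np.linalg.norm(a-b).round(4)
E
python3 - <<'E'
from h import *
T=pickle.load(open('top0.pkl','rb'));S=pickle.load(open('scene0.pkl','rb'))
t=T['color'];s=S['color']
def crop(i,x,y,w,h,k): return cv2.resize(i[y:y+h,x:x+w],None,fx=k,fy=k,interpolation=cv2.INTER_CUBIC)
a=crop(t,110,100,130,100,3.0) # 390x300
a=cv2.copyMakeBorder(a,0,0,0,10,0)
b=crop(t,320,145,66,50*3//2,4.0)
b=b[:300]; b=cv2.copyMakeBorder(b,0,0,0,400-b.shape[1],0)
c=crop(s,230,190,100,75,4.0); d=crop(s,180,120,100,75,4.0)
cv2.imwrite('pics/crop0.png',np.vstack([np.hstack([a,b]),np.hstack([c,d])]))
for n,c in(('top',T),('scene',S)):
    hsv=cv2.cvtColor(c['color'],cv2.COLOR_BGR2HSV)
    m=cv2.inRange(hsv,(45,100,50),(80,255,255))
    cn=max(cv2.findContours(m,0,2)[0],key=cv2.contourArea)
    print(n,'tub',cv2.approxPolyDP(cn,2,True)[:,0].tolist())
    m=cv2.inRange(hsv,(15,50,120),(28,150,255))
    cn=max(cv2.findContours(m,0,2)[0],key=cv2.contourArea)
    q=cv2.approxPolyDP(cn,3,True)[:,0]
    print('tray',[(p.tolist(),plane(c,p,.026)[:2].tolist()) for p in q])
    m=cv2.inRange(hsv,(0,150,100),(4,255,255))|cv2.inRange(hsv,(176,150,100),(180,255,255))
    for k in cv2.findContours(m,0,2)[0]:
        if cv2.contourArea(k)>15: print('red',cv2.minAreaRect(k))
E
```

```text
top tub [[334, 152], [328, 167], [324, 199], [326, 210], [367, 216], [374, 158]]
tray [([247, 148], [0.724, -0.0453]), ([245, 213], [0.4881, -0.0436]), ([253, 211], [0.4958, -0.0719]), ([245, 210], [0.4988, -0.0433]), ([247, 151], [0.7129, -0.0456]), ([262, 153], [0.7067, -0.1]), ([263, 211], [0.4965, -0.1075]), ([263, 153], [0.7068, -0.1036]), ([301, 153], [0.7096, -0.2412]), ([299, 180], [0.6107, -0.2348]), ([297, 154], [0.7056, -0.2267]), ([297, 210], [0.5026, -0.2286]), ([292, 210], [0.5022, -0.2108]), ([289, 171], [0.6427, -0.1985]), ([292, 210], [0.5022, -0.2108]), ([284, 210], [0.5016, -0.1823]), ([284, 198], [0.5446, -0.1817]), ([284, 210], [0.5016, -0.1823]), ([276, 210], [0.501, -0.1538]), ([282, 188], [0.5805, -0.1741]), ([274, 183], [0.598, -0.1451]), ([276, 210], [0.501, -0.1538]), ([270, 212], [0.4935, -0.1325]), ([305, 212], [0.496, -0.2572]), ([305, 152], [0.7136, -0.2556]), ([252, 150], [0.717, -0.0636]), ([305, 149], [0.7247, -0.2555])]
red ((187.06100463867188, 166.54879760742188), (27.95510482788086, 27.0180606842041), 38.65980529785156)
scene tub [[234, 100], [203, 109], [204, 121], [212, 136], [191, 141], [201, 183], [240, 174], [250, 156], [240, 130], [223, 132], [235, 128], [242, 114]]
tray [([411, 0], [-0.8302, -1.0613]), ([399, 44], [-0.5284, -0.7525]), ([382, 51], [-0.416, -0.7397]), ([375, 76], [-0.2757, -0.5922]), ([413, 118], [-0.2698, -0.2848]), ([430, 120], [-0.3307, -0.2437]), ([440, 128], [-0.3398, -0.1861]), ([457, 127], [-0.4113, -0.1604]), ([478, 102], [-0.6035, -0.247]), ([474, 76], [-0.7102, -0.3976]), ([458, 67], [-0.6842, -0.4827]), ([458, 44], [-0.8056, -0.6291]), ([472, 28], [-0.9659, -0.7094]), ([511, 29], [-1.1505, -0.6177]), ([511, 14], [-1.2515, -0.7247]), ([492, 0], [-1.2526, -0.8753])]
red ((278.3658142089844, 236.7926483154297), (28.5658016204834, 17.04170036315918), 12.094757080078125)
```

View pics/crop0.png

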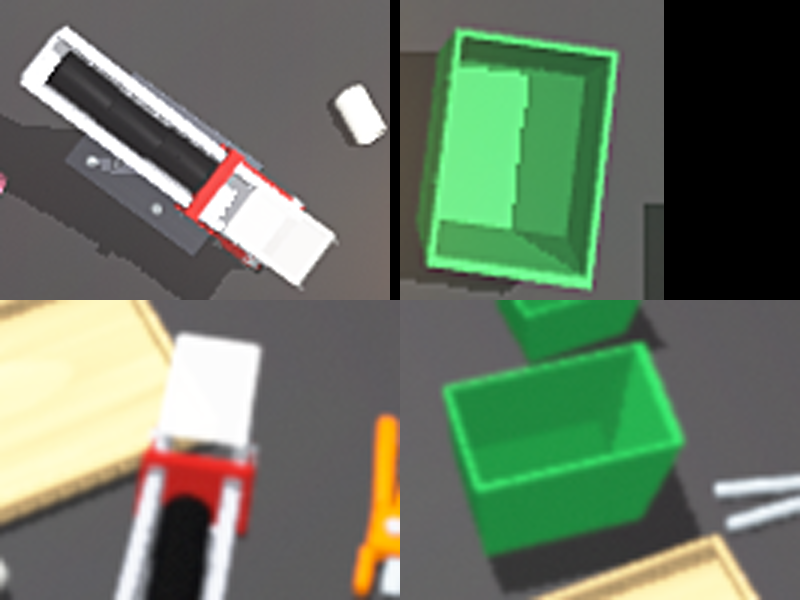

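```bash
cat > fit.py <<'E'
from h import *
from scipy.optimize import least_squares
T=pickle.load(open('top0.pkl','rb'));S=pickle.load(open('scene0.pkl','rb'))
P=lambda x,y,k,ox,oy:((x+.5)/k-.5+ox,(y+.5)/k-.5+oy)
def W(p,L): c,s=np.cos(p[2]),np.sin(p[2]); L=np.array(L); return np.c_[p[0]+c*L[:,0]-s*L[:,1],p[1]+s*L[:,0]+c*L[:,1],L[:,2]]
tub=[(.08,.07,.1),(.08,-.07,.1),(-.127,-.07,.1),(-.127,.07,.1)]
tt=np.array([P(x-400,y,4,320,145) for x,y in((457,30),(618,51),(592,290),(428,266))])
ts=np.array([P(x-400,y-300,4,180,120) for x,y in((482,487),(445,385),(643,344),(683,440))])
r=least_squares(lambda p:np.r_[(proj(T,W(p,tub))-tt).ravel(),(proj(S,W(p,tub))-ts).ravel()],[.5,-.35,0]); TUB=r.x
print('tub',r.x.round(4),r.fun.round(1))
hp=[P(335,238,3,110,100),P(300,287,3,110,100)]; hs=[P(178,35,4,230,190),P(262,45,4,230,190)]
for a,b in zip(hp,hs): print('hood tri',two(T,a,S,b))
hood=[(-.065,.031,.295),(-.065,-.031,.295)]; hr=[(.025,.031,.295),(.025,-.031,.295)]
hrs=[P(160,140,4,230,190),P(248,145,4,230,190)]; e=P(43.5,54,3,110,100)
f=lambda p:np.r_[(proj(T,W(p,hood))-hp).ravel(),(proj(S,W(p,hood))-hs).ravel(),(proj(S,W(p,hr))-hrs).ravel(),
 (proj(T,W(p,[(.25,0,.37)]))-e).ravel()*[1,1]]
r=least_squares(f,[.65,.2,.9]); print('chute',r.x.round(4),r.fun.round(1)); CH=r.x
for y in(.031,-.031): print('proj',proj(T,W(CH,[(-.065,y,.295),(-.065,y,.274),(.025,y,.295)])).round(1).tolist())
E
python3 fit.py
python3 - <<'E'
from h import *
T=pickle.load(open('top0.pkl','rb'))
for p in((246.5,148.5),(306,149),(306,214.5),(245,214.5)): print(plane(T,p,.026))
E
```

```text
tub [ 0.612  -0.4083 -0.12  ] [ 0.3 -0.1  0.4  0.2  0.2 -0.1  0.3  0.2 -0.9  1.1 -0.1  0.6  0.4 -0.5
  0.9  0.4]
hood tri (array([0.5717, 0.0207, 0.2916]), np.float64(0.0046))
hood tri (array([0.5196, 0.0553, 0.293 ]), np.float64(0.0009))
chute [0.5842 0.0928 0.951 ] [-12.7  15.8  11.7 -17.1  20.8   2.9 -20.1  -2.7  21.3   1.  -21.4  -3.6
   0.5  -0. ]
proj [[208.7, 194.8], [209.4, 195.6], [184.7, 176.9]]
proj [[221.3, 178.2], [221.9, 179.2], [197.4, 160.4]]
[ 0.7221 -0.0435  0.026 ]
[ 0.7247 -0.2592  0.026 ]
[ 0.4871 -0.2608  0.026 ]
[ 0.4828 -0.0437  0.026 ]
```

```bash
sed -i 's/^hood=.*/hood=[(-.065,-.031,.295),(-.065,.031,.295)]; hr=[(.025,-.031,.295),(.025,.031,.295)]/' fit.py
cat >> fit.py <<'E'
from workcell import readout
# tool in tub frame: z=(sin25,0,-cos25); y in xz-plane; choose sign
a=np.deg2rad(25)
def tool(tubxyz,yaw,down=.018,sg=1):
    z=np.array([np.sin(a),0,-np.cos(a)]);y=sg*np.array([np.cos(a),0,np.sin(a)]);x=np.cross(y,z)
    Rm=R.from_euler('z',yaw); L=np.array([-.122,0,.1])+z*down
    return Rm.apply(L)+tubxyz, Rm*R.from_matrix(np.c_[x,y,z])
def goal(p,q,s):
    q0=R.from_rotvec(s['tcp_rot']); return q0.inv().apply(p-s['tool_pos']).round(4), np.rad2deg((q0.inv()*q).as_rotvec()).round(1)
E
cat > g.py <<'E'
from fit import *
s=readout.read_state()
print(s['q'],R.from_rotvec(s['tcp_rot']).as_matrix().round(3).tolist())
for sg in(1,-1):
    for d in(-.08,.018):
        p,q=tool([*TUB[:2],0],TUB[2],d,sg); print(sg,d,p.round(3),q.as_rotvec().round(3),goal(p,q,s))
E
python3 g.py
```

```text
tub [ 0.612  -0.4083 -0.12  ] [ 0.3 -0.1  0.4  0.2  0.2 -0.1  0.3  0.2 -0.9  1.1 -0.1  0.6  0.4 -0.5
  0.9  0.4]
hood tri (array([0.5717, 0.0207, 0.2916]), np.float64(0.0046))
hood tri (array([0.5196, 0.0553, 0.293 ]), np.float64(0.0009))
chute [0.5844 0.0933 0.9579] [-0.2 -1.  -1.  -0.7  0.8 -0.1 -0.3  0.4  0.7 -2.2 -0.6 -0.2 -0.1  0.4]
proj [[208.6, 194.7], [209.4, 195.5], [184.5, 176.9]]
proj [[221.2, 178.0], [221.7, 179.0], [197.1, 160.4]]
[ 1.10410106e+00  2.64708110e-01  1.60520713e+00 -1.87674252e-05
  1.27366567e+00 -3.69043880e-02] [[-0.909, 0.417, -0.001], [0.417, 0.909, -0.002], [0.0, -0.002, -1.0]]
1 -0.08 [ 0.457 -0.39   0.173] [2.085 1.848 0.41 ] (array([-0.5781, -0.8379,  0.0762]), array([-21.7, -15.7,  71.1]))
1 0.018 [ 0.498 -0.395  0.084] [2.085 1.848 0.41 ] (array([-0.6176, -0.8251,  0.165 ]), array([-21.7, -15.7,  71.1]))
-1 -0.08 [ 0.457 -0.39   0.173] [-1.867  2.106 -0.467] (array([-0.5781, -0.8379,  0.0762]), array([  17. ,  -23.6, -105.8]))
-1 0.018 [ 0.498 -0.395  0.084] [-1.867  2.106 -0.467] (array([-0.6176, -0.8251,  0.165 ]), array([  17. ,  -23.6, -105.8]))
```

```bash
cat > g.py <<'E'
from fit import *
s=readout.read_state()
print(goal(np.array([.40,.10,.32]),R.from_matrix([[-np.sin(-.25),np.cos(.25),0],[0,0,0],[0,0,-1]]) if 0 else R.from_rotvec(s['tcp_rot'])*R.from_rotvec([0,0,np.deg2rad(50)]),s))
E
python3 g.py|tail -1
```

```text
(array([-0.322 , -0.417 , -0.0721]), array([ 0.,  0., 50.]))
```

Emit:
jog_arm(
  deltas=[-0.322, -0.417, -0.072, 0, 0, 50, 1, -0.322, -0.417, -0.072, 0, 0, 50, 1, -0.322, -0.417, -0.072, 0, 0, 50, 1, -0.322, -0.417, -0.072, 0, 0, 50, 1, -0.322, -0.417, -0.072, 0, 0, 50, 1, -0.322, -0.417, -0.072, 0, 0, 50, 1, -0.322, -0.417, -0.072, 0, 0, 50, 1, -0.322, -0.417, -0.072, 0, 0, 50, 1],
)

```text
time: 0.9
tool_pos: [0.3704, 0.2255, 0.3024]
tcp_rot: [1.903, 2.499, -0.0]
wrist_force: [1.4, -0.3, 0.6]
width: 0.999
grip_force: 0.0
```

```bash
cat > g.py <<'E'
import sys
from fit import *
s=readout.read_state(); print(round(s['time'],2),np.round(s['q'],2))
print(goal(np.array([.40,.10,.32]),R.from_rotvec(s['tcp_rot']),s))
p,q=tool([*TUB[:2],0],TUB[2],-.08); print(goal(p,q,s)); print(goal(np.array([.42,-.2,.28]),q,s))
E
python3 g.py|tail -4
```

```text
0.9 [ 0.49 -0.24  2.01 -0.    1.37  0.22]
(array([-0.1289, -0.0049, -0.0176]), array([0., 0., 0.]))
(array([-0.6162, -0.0797,  0.13  ]), array([-24.7,  -4.8,  21.9]))
(array([-0.4234, -0.0653,  0.0225]), array([-24.7,  -4.8,  21.9]))
```

Emit:
jog_arm(
  deltas=[-0.05, -0.002, -0.007, 0, 0, 3, 1, -0.1, -0.004, -0.014, 0, 0, 6, 1, -0.42, -0.065, 0.022, -25, -5, 22, 1, -0.42, -0.065, 0.022, -25, -5, 22, 1, -0.42, -0.065, 0.022, -25, -5, 22, 1, -0.42, -0.065, 0.022, -25, -5, 22, 1, -0.42, -0.065, 0.022, -25, -5, 22, 1, -0.42, -0.065, 0.022, -25, -5, 22, 1],
)

```text
time: 1.7
tool_pos: [0.4159, -0.1678, 0.2836]
tcp_rot: [2.081, 1.84, 0.414]
wrist_force: [1.1, 0.1, 0.6]
width: 1.0
grip_force: 0.0
```

```bash
python3 g.py|tail -3
```

```text
(array([ 0.2638, -0.0281, -0.0542]), array([0., 0., 0.]))
(array([-0.2149,  0.0138,  0.13  ]), array([ 0.5,  0.2, -0.1]))
(array([-0.0314,  0.0057,  0.0067]), array([ 0.5,  0.2, -0.1]))
```

Emit:
jog_arm(
  deltas=[0, 0, 0, 0, 0, 0, 1, 0, 0, 0, 0, 0, 0, 1],
)

```text
time: 1.9
tool_pos: [0.416, -0.1679, 0.2826]
tcp_rot: [2.089, 1.838, 0.411]
wrist_force: [-0.7, 0.2, 0.2]
width: 0.999
grip_force: 0.0
```

```bash
python3 g.py|tail -3
```

```text
(array([ 0.2637, -0.0294, -0.055 ]), array([0., 0., 0.]))
(array([-0.2148,  0.0157,  0.129 ]), array([ 0.2,  0.2, -0.4]))
(array([-0.0314,  0.0061,  0.0058]), array([ 0.2,  0.2, -0.4]))
```

Little lag. On to the pre-grasp pose.

Emit:
jog_arm(
  deltas=[-0.215, 0.016, 0.129, 0, 0, 0, 1, -0.215, 0.016, 0.129, 0, 0, 0, 1, -0.215, 0.016, 0.129, 0, 0, 0, 1, -0.215, 0.016, 0.129, 0, 0, 0, 1, -0.215, 0.016, 0.129, 0, 0, 0, 1, -0.215, 0.016, 0.129, 0, 0, 0, 1, -0.215, 0.016, 0.129, 0, 0, 0, 1],
)

```text
time: 2.6
tool_pos: [0.4609, -0.386, 0.1719]
tcp_rot: [2.084, 1.848, 0.415]
wrist_force: [-0.5, 1.2, 0.6]
width: 1.003
grip_force: 0.0
```

```bash
cat > g2.py <<'E'
from fit import *
s=readout.read_state(); print(round(s['time'],2),np.round(s['q'],2))
for d in (-.08,.02): p,q=tool([*TUB[:2],0],TUB[2],d); print(goal(p,q,s))
from workcell import read_camera
o=[]
for n,b in(('top',(290,130,100,100)),('scene',(170,110,100,100))):
    c=read_camera(n); x,y,w,h=b; o.append(cv2.resize(c['color'][y:y+h,x:x+w],None,fx=4,fy=4))
cv2.imwrite('pics/pre.png',np.hstack(o))
E
python3 g2.py|tail -3
```

```text
2.6 [-0.91  0.01  2.1   0.45  0.76 -1.07]
(array([-0.004 , -0.0026, -0.0018]), array([ 0.2, -0.2, -0. ]))
(array([-0.0043, -0.0028,  0.0982]), array([ 0.2, -0.2, -0. ]))
```

View pics/pre.png

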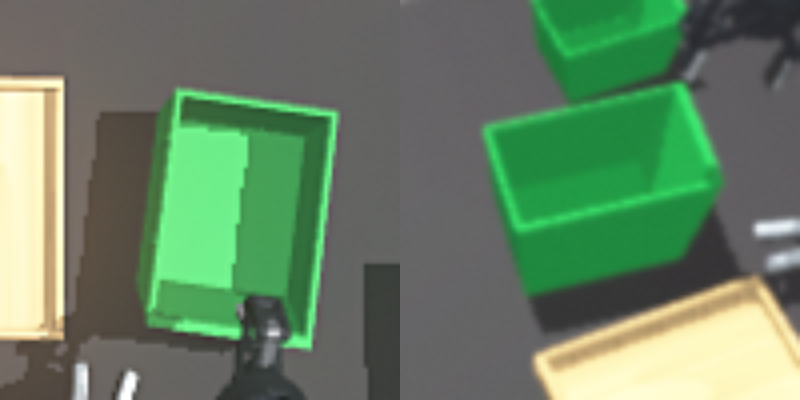

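Emit:
jog_arm(
  deltas=[-0.004, -0.003, 0.03, 0, 0, 0, 1, -0.004, -0.003, 0.065, 0, 0, 0, 1, -0.004, -0.003, 0.098, 0, 0, 0, 1, -0.004, -0.003, 0.098, 0, 0, 0, 1, -0.004, -0.003, 0.098, 0, 0, 0, -1, -0.004, -0.003, 0.098, 0, 0, 0, -1, -0.004, -0.003, 0.098, 0, 0, 0, -1, -0.004, -0.003, 0.098, 0, 0, 0, -1],
  squeeze=60,
)

```text
time: 3.5
tool_pos: [0.4989, -0.3978, 0.0863]
tcp_rot: [2.08, 1.841, 0.413]
wrist_force: [0.3, 0.6, -0.6]
width: 0.329
grip_force: 0.0
```

Emit:
jog_arm(
  deltas=[0, 0, 0, 0, 0, 0, -1, 0, 0, 0, 0, 0, 0, -1, 0, 0, 0, 0, 0, 0, -1, 0, 0, 0, 0, 0, 0, -1, 0, 0, 0, 0, 0, 0, -1, 0, 0, 0, 0, 0, 0, -1],
)

```text
time: 4.1
tool_pos: [0.4985, -0.3975, 0.0852]
tcp_rot: [2.082, 1.842, 0.413]
wrist_force: [-4.2, 1.3, 7.5]
width: 0.086
grip_force: 59.4
```

Emit:
jog_arm(
  deltas=[0, 0.005, -0.011, 0, 0, 0, -1, 0, 0.015, -0.032, 0, 0, 0, -1, 0, 0.03, -0.064, 0, 0, 0, -1, 0, 0.045, -0.096, 0, 0, 0, -1, 0, 0.06, -0.128, 0, 0, 0, -1, 0, 0.063, -0.136, 0, 0, 0, -1, 0, 0.063, -0.136, 0, 0, 0, -1, 0, 0.063, -0.136, 0, 0, 0, -1],
)

```text
time: 4.9
tool_pos: [0.496, -0.3955, 0.2313]
tcp_rot: [2.086, 1.845, 0.413]
wrist_force: [-0.3, -0.5, -4.1]
width: 0.083
grip_force: 59.1
```

```bash
cat > g3.py <<'E'
from fit import *
s=readout.read_state(); print(round(s['time'],2),np.round(s['q'],2),s['grip_force'])
from workcell import read_camera
o=[]
for n,b in(('top',(310,110,100,120)),('scene',(160,80,100,120))):
    c=read_camera(n); pickle.dump(c,open(n+'1.pkl','wb')); x,y,w,h=b; o.append(cv2.resize(c['color'][y:y+h,x:x+w],None,fx=4,fy=4,interpolation=cv2.INTER_CUBIC))
cv2.imwrite('pics/lift.png',np.hstack(o))
E
python3 g3.py|tail -1
```

```text
4.9 [-0.86  0.01  1.99  0.39  0.86 -0.96] 59.0632326900959
```

View pics/lift.png

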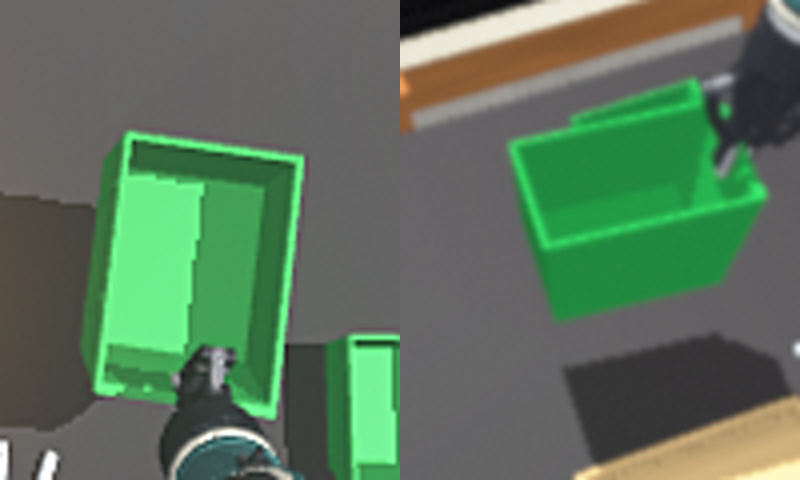

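```bash
cat > tt.py <<'E'
from fit import *
T1=pickle.load(open('top1.pkl','rb'));S1=pickle.load(open('scene1.pkl','rb'))
a_=np.array([P(x,y,4,310,110) for x,y in((127,131),(304,155),(275,418),(97,392))])
b_=np.array([P(x-400,y,4,160,80) for x,y in((545,247),(510,143),(697,82),(767,195))])
L=np.array(tub)
def X(p): return R.from_rotvec(p[3:]).apply(L)+p[:3]
for w in (1,30): 
  r=least_squares(lambda p:np.r_[(proj(T1,X(p))-a_).ravel(),(proj(S1,X(p))-b_).ravel(),p[3:5]*w*10],[.6,-.4,.14,0,0,-.12])
  print('lift',r.x.round(4),r.fun.round(1))
s=readout.read_state()
p,q=tool([0,0,0],0,.0163); # nominal tool in tub frame
# implied tub pose now from tool
Rt=R.from_rotvec(s['tcp_rot'])*q.inv(); print('tool-implied',(s['tool_pos']-Rt.apply(p)).round(4),Rt.as_rotvec().round(4))
E
python3 tt.py|grep -E 'lift|impl' -A1
```

```text
lift [ 0.6108 -0.4075  0.1484 -0.019   0.0323 -0.1039] [-0.4 -0.3  0.2 -1.   1.9 -1.1  0.6 -0.2 -0.2  0.9 -1.1 -0.2  5.5  1.7
 -0.2 -0.7 -0.2  0.3]
lift [ 6.139e-01 -4.057e-01  1.489e-01 -2.000e-04  4.000e-04 -9.530e-02] [-0.4 -0.4  0.1 -1.3  1.8 -1.1  0.8  0.1 -0.1  0.1 -1.2 -0.3  5.4  2.5
 -0.  -0.6 -0.1  0.1]
tool-implied [ 0.6102 -0.409   0.1452] [ 0.0028 -0.0013 -0.122 ]
```

```bash
cat > t.py <<'E'
import sys
from fit import *
s=readout.read_state()
p,q=tool([0,0,0],0,.0163)
Rt=R.from_rotvec(s['tcp_rot'])*q.inv(); tp=s['tool_pos']-Rt.apply(p)
rc=R.from_euler('z',CH[2]); c0=np.array([*CH[:2],0])
print('NOW',round(s['time'],2),'tub',tp.round(4),Rt.as_rotvec().round(3),'chute frame',rc.inv().apply(tp-c0).round(4),'q',np.round(s['q'],2))
f,x,y,z,yaw=sys.argv[1],*map(float,sys.argv[2:6])
if f=='c': t=c0+rc.apply([x,y,z]); yw=CH[2]+yaw
else: t=np.array([x,y,z]); yw=yaw
p,q=tool(t,yw,.0163); print('GO',goal(p,q,s),p.round(3))
E
python3 t.py c -.16 0 .088 0|grep -E 'NOW|GO'
```

```text
NOW 5.0 tub [ 0.6102 -0.409   0.1452] [ 0.003 -0.001 -0.122] chute frame [-0.396  -0.31    0.1452] q [-0.86  0.01  1.99  0.39  0.86 -0.96]
GO (array([ 0.2529, -0.1161,  0.0094]), array([  0.1,  26. , -56.1])) [ 0.426 -0.132  0.173]
```

Emit:
jog_arm(
  deltas=[0.016, -0.007, 0.001, 0, 1.6, -3.5, -1, 0.048, -0.022, 0.002, 0, 4.9, -10.5, -1, 0.079, -0.036, 0.003, 0, 8.1, -17.5, -1, 0.111, -0.051, 0.004, 0, 11.4, -24.5, -1, 0.142, -0.065, 0.005, 0, 14.6, -31.5, -1, 0.174, -0.08, 0.006, 0, 17.9, -38.6, -1, 0.205, -0.094, 0.008, 0, 21.1, -45.6, -1, 0.23, -0.105, 0.0085, 0, 23.6, -51, -1],
)

```text
time: 5.8
tool_pos: [0.433, -0.1554, 0.1786]
tcp_rot: [1.012, 2.745, 0.607]
wrist_force: [1.4, -0.2, -3.6]
width: 0.082
grip_force: 59.1
```

Emit:
jog_arm(
  deltas=[0, 0, 0, 0, 0, 0, -1, 0, 0, 0, 0, 0, 0, -1],
)

```text
time: 6.0
tool_pos: [0.4342, -0.1569, 0.1796]
tcp_rot: [1.018, 2.74, 0.605]
wrist_force: [0.3, -0.6, -3.6]
width: 0.083
grip_force: 59.2
```

```bash
python3 t.py c -.16 0 .088 0|grep -E 'NOW|GO'
```

```text
NOW 6.0 tub [ 0.5099 -0.0701  0.0944] [-0.006 -0.003  0.858] chute frame [-0.1765 -0.0331  0.0944] q [-0.71 -0.12  2.21  0.49  1.1  -1.81]
GO (array([0.0226, 0.0098, 0.0115]), array([ 0. ,  2.7, -5. ])) [ 0.426 -0.132  0.173]
```

Emit:
jog_arm(
  deltas=[0.011, 0.005, 0.006, 0, 1.3, -2.5, -1, 0.023, 0.01, 0.0115, 0, 2.7, -5, -1, 0.023, 0.01, 0.0115, 0, 2.7, -5, -1, 0.023, 0.01, 0.0115, 0, 2.7, -5, -1],
)

```text
time: 6.4
tool_pos: [0.4264, -0.1317, 0.1747]
tcp_rot: [0.888, 2.807, 0.622]
wrist_force: [0.6, -0.8, -4.0]
width: 0.084
grip_force: 59.2
```

```bash
python3 t.py c -.095 0 .088 0|grep -E 'NOW|GO'
python3 - <<'E'
from h import *
from workcell import read_camera
o=[]
for n,b in(('top',(140,110,110,130)),('scene',(220,130,110,130))):
    c=read_camera(n); pickle.dump(c,open(n+'2.pkl','wb')); x,y,w,h=b; o.append(cv2.resize(c['color'][y:y+h,x:x+w],(396,468),interpolation=cv2.INTER_CUBIC))
cv2.imwrite('pics/app.png',np.hstack(o))
E
```

```text
NOW 6.4 tub [ 0.4929 -0.0376  0.0895] [-0.002 -0.001  0.958] chute frame [-0.1597 -0.0004  0.0895] q [-0.68 -0.13  2.23  0.49  1.12 -1.87]
GO (array([0.0003, 0.0581, 0.0287]), array([0. , 0.1, 0. ])) [ 0.464 -0.079  0.173]
```

View pics/app.png

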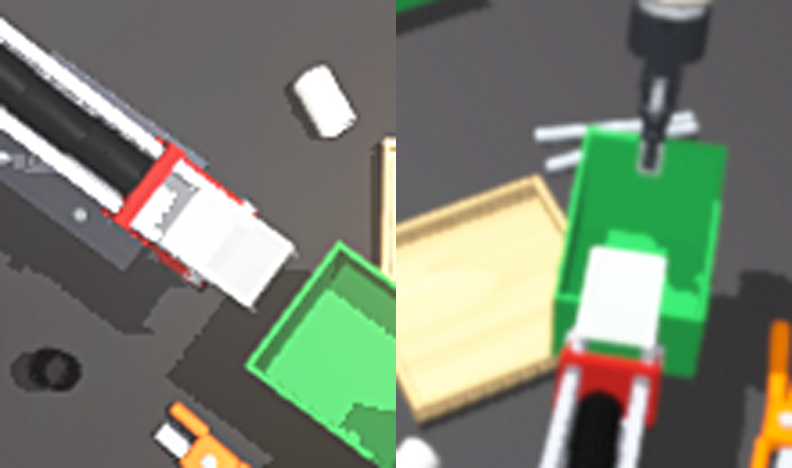

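```bash
python3 - <<'E' | tail -6
from fit import *
T2=pickle.load(open('top2.pkl','rb'))
rc=R.from_euler('z',CH[2]);c0=np.array([*CH[:2],0])
for p,z in(((340,242),.1895),((247,366),.1895),((296,252),.295),((252,309),.295)):
    print(rc.inv().apply(plane(T2,P(*p,3.6,140,110),z)-c0).round(4))
E
```

```text
proj [[208.6, 194.7], [209.4, 195.5], [184.5, 176.9]]
proj [[221.2, 178.0], [221.7, 179.0], [197.1, 160.4]]
[-0.08   -0.0663  0.1895]
[-0.0799  0.0717  0.1895]
[-0.0696 -0.0283  0.295 ]
[-0.0689  0.0311  0.295 ]
```

Emit:
jog_arm(
  deltas=[0, 0.018, 0.0085, 0, 0, 0, -1, 0, 0.036, 0.017, 0, 0, 0, -1, 0, 0.052, 0.0243, 0, 0, 0, -1, 0, 0.062, 0.029, 0, 0, 0, -1, 0, 0.07, 0.0327, 0, 0, 0, -1, 0, 0.078, 0.0364, 0, 0, 0, -1, 0, 0.086, 0.0401, 0, 0, 0, -1, 0, 0.086, 0.0401, 0, 0, 0, -1],
)

```text
time: 7.3
tool_pos: [0.4815, -0.0539, 0.1751]
tcp_rot: [0.887, 2.807, 0.622]
wrist_force: [-1.5, -3.1, -3.0]
width: 0.083
grip_force: 60.5
```

```bash
python3 t.py c -.034 0 .088 0|grep -E 'NOW|GO'
```

```text
NOW 7.3 tub [0.5479 0.0402 0.0899] [-0.002 -0.002  0.958] chute frame [-0.0645 -0.0007  0.0899] q [-0.45 -0.11  2.21  0.51  1.03 -1.68]
GO (array([0.0005, 0.0269, 0.0146]), array([0. , 0.1, 0.1])) [ 0.499 -0.029  0.173]
```

Emit:
jog_arm(
  deltas=[0, 0.01, 0.005, 0, 0, 0, -1, 0, 0.02, 0.0095, 0, 0, 0, -1, 0, 0.0275, 0.013, 0, 0, 0, -1, 0, 0.0275, 0.013, 0, 0, 0, -1, 0, 0.0275, 0.013, 0, 0, 0, -1, 0, 0.0275, 0.013, 0, 0, 0, -1, 0, 0.0275, 0.013, 0, 0, 0, -1, 0, 0.0275, 0.013, 0, 0, 0, -1],
)

```text
time: 8.1
tool_pos: [0.4982, -0.0298, 0.1741]
tcp_rot: [0.888, 2.808, 0.62]
wrist_force: [-2.2, -3.9, -4.6]
width: 0.085
grip_force: 60.8
```

Emit:
jog_arm(
  deltas=[0, 0, 0, 0, 0, 0, -1, 0, 0, 0, 0, 0, 0, -1, 0, 0, 0, 0, 0, 0, -1, 0, 0, 0, 0, 0, 0, -1, 0, 0, 0, 0, 0, 0, -1, 0, 0, 0, 0, 0, 0, -1, 0, 0, 0, 0, 0, 0, -1, 0, 0, 0, 0, 0, 0, -1],
)

```text
time: 8.9
tool_pos: [0.4985, -0.0293, 0.1747]
tcp_rot: [0.888, 2.807, 0.622]
wrist_force: [-0.9, -3.6, -5.2]
width: 0.085
grip_force: 60.0
```

Emit:
jog_arm(
  deltas=[0, 0, 0, 0, 0, 0, -1, 0, 0, 0, 0, 0, 0, -1, 0, 0, 0, 0, 0, 0, -1, 0, 0, 0, 0, 0, 0, -1, 0, 0, 0, 0, 0, 0, -1, 0, 0, 0, 0, 0, 0, -1, 0, 0, 0, 0, 0, 0, -1, 0, 0, 0, 0, 0, 0, -1],
)

```text
time: 9.7
tool_pos: [0.4985, -0.0293, 0.1748]
tcp_rot: [0.888, 2.807, 0.622]
wrist_force: [-2.3, -3.4, -5.4]
width: 0.081
grip_force: 59.8
```

```bash
python3 t.py c -.034 0 .088 0|grep -E 'NOW|GO'
python3 - <<'E'
from h import *
from workcell import read_camera
o=[]
for n,b in(('top',(110,100,110,130)),('scene',(220,170,110,130))):
    c=read_camera(n); x,y,w,h=b; o.append(cv2.resize(c['color'][y:y+h,x:x+w],(396,468),interpolation=cv2.INTER_CUBIC))
cv2.imwrite('pics/push.png',np.hstack(o))
E
```

```text
NOW 9.7 tub [0.565  0.0647 0.0896] [-0.002 -0.002  0.958] chute frame [-0.0345 -0.0005  0.0896] q [-0.39 -0.09  2.19  0.51  1.   -1.62]
GO (array([ 0.0003, -0.0001,  0.0017]), array([0. , 0.1, 0. ])) [ 0.499 -0.029  0.173]
```

View pics/push.png

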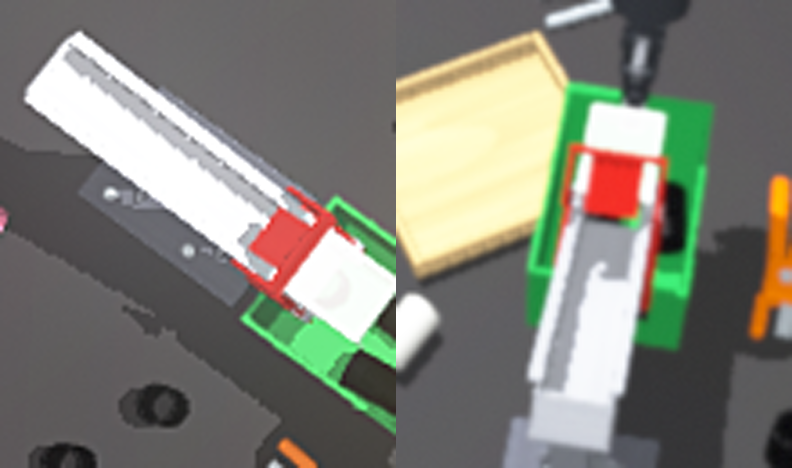

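Emit:
jog_arm(
  deltas=[0, -0.008, -0.0037, 0, 0, 0, -1, 0, -0.022, -0.0103, 0, 0, 0, -1, 0, -0.04, -0.0187, 0, 0, 0, -1, 0, -0.058, -0.027, 0, 0, 0, -1, 0, -0.076, -0.0354, 0, 0, 0, -1, 0, -0.094, -0.0438, 0, 0, 0, -1, 0, -0.108, -0.0504, 0, 0, 0, -1, 0, -0.114, -0.053, 0, 0, 0, -1],
)

```text
time: 10.6
tool_pos: [0.4262, -0.1331, 0.1752]
tcp_rot: [0.89, 2.804, 0.623]
wrist_force: [-0.6, 0.3, -4.4]
width: 0.082
grip_force: 60.3
```

```bash
python3 t.py w .604 -.152 .10 .008|grep -E 'NOW|GO';python3 t.py w .55 -.15 .10 .5|grep -E 'GO'
python3 - <<'E'
from h import *
from workcell import read_camera
o=[]
for n,b in(('top',(140,100,110,130)),('scene',(220,120,110,130))):
    c=read_camera(n); x,y,w,h=b; o.append(cv2.resize(c['color'][y:y+h,x:x+w],(396,468),interpolation=cv2.INTER_CUBIC))
cv2.imwrite('pics/draw.png',np.hstack(o))
E
```

```text
NOW 10.6 tub [ 0.493  -0.0392  0.0902] [-0.002 -0.003  0.956] chute frame [-0.1609 -0.0015  0.0902] q [-0.68 -0.13  2.22  0.49  1.12 -1.87]
GO (array([-0.0626,  0.0223, -0.0004]), array([  0.2, -22.8,  49.3])) [ 0.489 -0.153  0.185]
GO (array([-0.0602, -0.0372, -0.0283]), array([  0.1, -10.9,  23.7])) [ 0.449 -0.205  0.185]
```

View pics/draw.png

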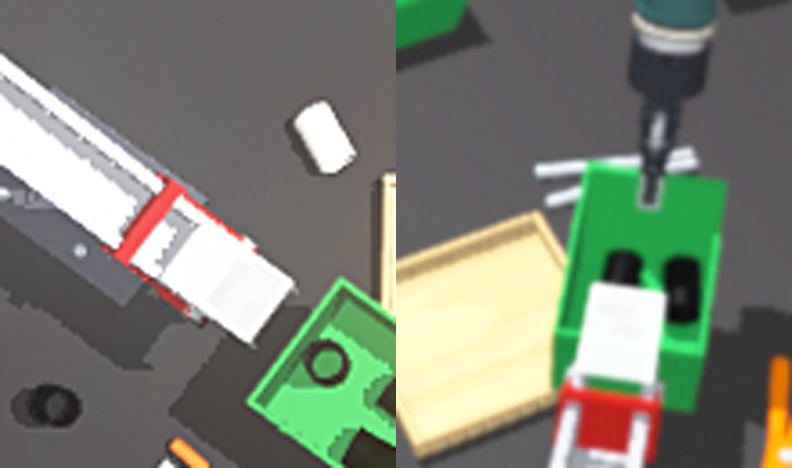

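Emit:
jog_arm(
  deltas=[-0.01, -0.006, -0.0047, 0, -1.8, 4, -1, -0.025, -0.0155, -0.0118, 0, -4.5, 9.9, -1, -0.043, -0.0265, -0.02, 0, -7.8, 17, -1, -0.06, -0.037, -0.028, 0, -10.9, 23.7, -1, -0.061, -0.022, -0.021, 0, -13.9, 30.1, -1, -0.062, -0.007, -0.014, 0, -16.9, 36.5, -1, -0.0625, 0.008, -0.007, 0, -19.9, 43, -1, -0.0626, 0.0223, -0.0004, 0, -22.8, 49.3, -1],
)

```text
time: 11.5
tool_pos: [0.4876, -0.151, 0.1839]
tcp_rot: [1.967, 2.001, 0.449]
wrist_force: [-0.6, -0.9, -4.4]
width: 0.084
grip_force: 60.1
```

Emit:
jog_arm(
  deltas=[0, 0, 0, 0, 0, 0, -1, 0, 0, 0, 0, 0, 0, -1],
)

```text
time: 11.7
tool_pos: [0.4875, -0.1514, 0.1839]
tcp_rot: [1.957, 2.012, 0.448]
wrist_force: [0.4, -0.3, -4.9]
width: 0.082
grip_force: 60.2
```

```bash
python3 t.py w .604 -.152 .02 .008|grep -E 'NOW|GO'
```

```text
NOW 11.7 tub [ 0.6025 -0.1479  0.0985] [0.003 0.002 0.028] chute frame [-0.1869 -0.1535  0.0985] q [-0.49 -0.23  2.29  0.32  0.73 -0.72]
GO (array([-0.0018, -0.0319,  0.0719]), array([-0.1, -0.7,  1. ])) [ 0.489 -0.153  0.105]
```

Emit:
jog_arm(
  deltas=[0, -0.008, 0.018, 0, -0.2, 0.3, -1, -0.001, -0.016, 0.036, 0, -0.4, 0.6, -1, -0.002, -0.024, 0.054, 0, -0.6, 0.9, -1, -0.002, -0.03, 0.068, 0, -0.7, 1, -1, -0.002, -0.032, 0.072, 0, -0.7, 1, -1, -0.002, -0.032, 0.072, 0, -0.7, 1, -1, -0.002, -0.032, 0.072, 0, -0.7, 1, -1],
)

```text
time: 12.4
tool_pos: [0.4898, -0.1558, 0.1064]
tcp_rot: [1.977, 1.981, 0.437]
wrist_force: [0.3, 0.0, -4.0]
width: 0.086
grip_force: 60.2
```

```bash
python3 t.py w .604 -.152 .008 .008|grep -E 'NOW|GO'
```

```text
NOW 12.4 tub [ 0.605  -0.1559  0.0212] [-0.002 -0.001  0.001] chute frame [-0.192  -0.1602  0.0212] q [-0.48 -0.12  2.36  0.39  0.54 -0.79]
GO (array([ 0.0029, -0.0064,  0.0115]), array([ 0. ,  0.3, -0.3])) [ 0.489 -0.153  0.093]
```

Lower the last 13 mm gently, checking force.

Emit:
jog_arm(
  deltas=[0, -0.0015, 0.003, 0, 0, 0, -1, 0, -0.003, 0.006, 0, 0, 0, -1, 0, -0.004, 0.0085, 0, 0, 0, -1, 0, -0.0047, 0.01, 0, 0, 0, -1, 0, -0.005, 0.0108, 0, 0, 0, -1, 0, -0.005, 0.0108, 0, 0, 0, -1],
)

```text
time: 13.0
tool_pos: [0.4898, -0.1553, 0.0941]
tcp_rot: [1.977, 1.981, 0.438]
wrist_force: [-0.2, 0.2, -2.1]
width: 0.083
grip_force: 62.0
```

Emit:
jog_arm(
  deltas=[0, -0.0005, 0.001, 0, 0, 0, -1, 0, -0.0008, 0.0018, 0, 0, 0, -1, 0, -0.0008, 0.0018, 0, 0, 0, -1],
)

```text
time: 13.3
tool_pos: [0.4903, -0.1556, 0.0931]
tcp_rot: [1.976, 1.98, 0.438]
wrist_force: [-4.4, 1.2, 6.4]
width: 0.084
grip_force: 63.9
```

Emit:
jog_arm(
  deltas=[0, 0, 0, 0, 0, 0, 0.5, 0, 0, 0, 0, 0, 0, 0.5, 0, 0, 0, 0, 0, 0, 0.5, 0, 0, 0, 0, 0, 0, 0.5, 0, 0, 0, 0, 0, 0, 0.5, 0, 0, 0, 0, 0, 0, 0.5],
)

```text
time: 13.9
tool_pos: [0.4893, -0.1551, 0.0916]
tcp_rot: [1.977, 1.982, 0.437]
wrist_force: [0.1, 0.0, 0.5]
width: 0.749
grip_force: 0.0
```

Emit:
jog_arm(
  deltas=[0, 0, -0.01, 0, 0, 0, 0.5, 0, 0, -0.03, 0, 0, 0, 0.5, 0, 0, -0.055, 0, 0, 0, 0.5, 0, 0, -0.085, 0, 0, 0, 0.5, 0, 0, -0.11, 0, 0, 0, 0.5, 0, 0, -0.12, 0, 0, 0, 0.5, 0, 0, -0.12, 0, 0, 0, 0.5, 0, 0, -0.12, 0, 0, 0, 0.5],
)

```text
time: 14.7
tool_pos: [0.4383, -0.1549, 0.1999]
tcp_rot: [1.978, 1.982, 0.437]
wrist_force: [0.6, 0.3, -0.1]
width: 0.752
grip_force: 0.0
```

Run:
```python
from h import *
from workcell import read_camera
o=[]
for n,b in(('top',(170,120,150,130)),('scene',(190,140,150,130))):
    c=read_camera(n); x,y,w,h=b; o.append(cv2.resize(c['color'][y:y+h,x:x+w],(399,346),interpolation=cv2.INTER_CUBIC))
cv2.imwrite('pics/end.png',np.hstack(o))
```

```text
(no output)
```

View pics/end.png

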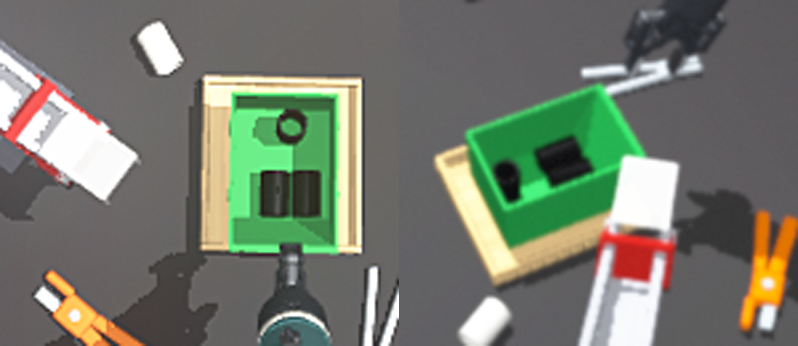

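The picture shows the tub flat in the middle of the tray with all three sleeves inside: one upright at (291,127), two lying at (275–305,193). The gate is shut and the gripper is clear of everything.

```bash
python3 -c "
from workcell import finish_job
print(finish_job())"
```

```text
the job is handed in; nothing more can be done
None
```

The job is handed in at about 15 s of robot time: the last picture shows all three sleeves in the tub, the tub set down in the tray and the gate shut; no verdict was returned.

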